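# Rack a shoe last in its ticketed bay

### The job

Put the loose shoe last from the bench onto the sloped rack, in the free bay that has the job ticket clipped above it: sole down on both cross rails, toe pointing up the slope and heel against the stop bar, like the lasts beside it. Set it down gently instead of letting it drop, and do not shift the other lasts, the hammer or the polish tin.

Things in the scene. Friction and masses are not known exactly. Their poses are not given: they have to be found in the camera images.
- last: Loose child's shoe last, off-white rigid plastic, 180 long, 66 wide at the ball, 85 high, 0.2-0.45 kg, standing on its sole. Grip its comb: the flat-sided block over the heel, faces parallel, 60 long, 34 wide, from 44 to 85 mm above the sole. Origin in the comb, on the middle plane, 64 mm above the sole, 50 mm ahead of the heel's back. x to the toe, y left, z up from the sole.
- last_heel (a point): On the loose last: rearmost point of the heel, 20 mm above the sole (50 mm behind and 44 mm below the origin of last). The sole is flat under the heel (5 to 45 mm ahead of this point) and under the ball (95 to 125 mm ahead).
- last_toe (a point): On the loose last: tip of the toe, 130 mm ahead of and 50 mm below the origin of last, 5 mm to its left. The sole turns up 8 mm towards it.
- deck: Sloped deck of the fixed steel rack, low edge towards the robot. Origin: middle of the rack's width, 75 mm above the bench, on the stop bar's face, level with the rail tops. x up the slope (30 deg above level), y along the rack to the left, z square to the slope (up and towards the robot). Soles rest on z = 0, the tops of two 12 mm round rails along y at x = 26 and 100 mm.
- ticket_card (a point): The job ticket, a blank white card of 60 by 48 mm held by a dark clip on the ticket rail at the rack's high end; the point is the centre of the card. It stands straight up-slope of the middle of the free bay: its y in the frame of deck is the bay's y.
- big_last_comb (a point): The middle of the comb of the larger last (193 mm long, 91 mm high) that already lies in a bay of the rack; not to be shifted.
- small_last_comb (a point): The middle of the comb of the smaller last (162 mm long, 77 mm high) that already lies in another bay; not to be shifted.
- hammer: Shoemaker's hammer lying on the bench beyond the loose last, 220 mm long, 32 mm high; the origin is on the bench, 130 mm from the handle's end, x points along the handle to the head. Not to be shifted.
- tin: Round dark polish tin, 83 mm across, 36 mm high, on the bench between robot and rack; origin at the centre of its underside. Not to be shifted.
- stop_bar (a point): Middle of the top edge of the stop bar, a flat bar across the rack's low edge, face at deck x = 0, standing 24 mm above deck z = 0; heels rest against it. Behind it three bays 110 mm apart, centred at deck y = -110, 0, 110 mm, parted by wire hairpins 31 mm high (deck x = 26 to 100 mm) at y = -165, -55, 55, 165 mm. Two bays hold lasts, one is free.
Not all that is in view belongs to the job. What is shaped like the last but black is not meant.

How it is judged:
At the end, for the whole second after the job is handed in: The last rests at ease in the ticketed bay, sole on both rails (within 6 mm of resting height, within 0.1 rad of the slope), the back of the heel within 12 mm of the stop bar, toe up the slope, heel within 30 mm and toe within 55 mm of the bay's middle line (x of last_heel in the frame of deck between -0.008 and 0.012 m and y of last_heel in the frame of ticket_card between -0.03 and 0.03 m and y of last_toe in the frame of ticket_card between -0.055 and 0.055 m and x of last_toe in the frame of deck above 0.15 m and z of last in the frame of deck between 0.058 and 0.07 m and angle between the z axis of last and the z axis of deck, either way round below 0.1 rad and linear speed of last below 0.02 m/s); the robot touches nothing.
It fails at once if the last is let drop (it moves faster than 0.45 m/s, as after a free fall of 10 mm, with no finger on it) (linear speed of last above 0.45 m/s and contact force between the fingers and last below 0.05 N).
It fails at once if a last already on the rack is shifted by more than 15 mm (distance of any of big_last_comb, small_last_comb from where it was at the start of the episode above 0.015 m).
It fails at once if the hammer or the tin is shifted by more than 30 mm (distance of any of hammer, tin from where it was at the start of the episode above 0.03 m).
It also fails if it takes over 42 s, if anything falls off the work surface, if the arm or the gripper's body presses on something with over 40 N, if the wrist force passes 120 N, or if a joint passes its speed limit or range.

### The arm

A 6-joint arm with a two-finger parallel gripper is mounted at the origin on the work surface. World frame = base frame: x ahead of the robot, y to its left, z up, the work surface at z = 0. Lengths are in m, angles in rad, forces in N, time in s.
With the tool pointing down it reaches from about 0.275 to 0.825 m from the base axis. Payload 4.9 kg.
Tool frame: the origin (TCP) lies midway between the tips of the shut fingers; the grasp point (between the pads) lies 19 mm behind it (arm.pinch_z is the distance from the TCP to the grasp point, in m); z points along the fingers, y is the direction in which the jaws open and shut (so a half turn about z gives the same grasp; the last joint's range is limited). The gripper opens to 85 mm and grips with 20 to 120 N. Pads are 22 mm wide; open, the fingers measure 114 mm over their backs; the gripper's body (76 mm by 85 mm) begins 54 mm behind the grasp point. The pads swing forward as they close: fully open they stand 13 mm farther back than shut.
Start: joints at [-1.365, 0.326, -0.193, 1.052, 0, 1.437], TCP at [0.183, -0.519, 0.231] pointing down, gripper open.
Joint ranges: [-2.65, 2.65], [-0.97, 1.79], [-1.3, 1.35], [-1.93, 2.1], [-1.47, 1.37], [-3.14, 3.14]. Speed limits (rad/s): [2.57, 2.57, 3.14, 3.14, 3.14, 3.14].

### API

Orientations are given as a 3x3 rotation matrix whose columns are the frame's x, y, z axes.
In Python, from station import arm gives the robot as it stands.
- The arm moves only by the shell command python3 -m handwheel 'ROWS' [OPENING]. ROWS is JSON, a list of rows, each a list of 4 numbers: the shift along the tool's x, y, z in mm, then the turn about the tool's z in degrees. A call has 1 to 12 rows; each row shifts and turns the commanded pose from where the row before left it, along the tool's axes as they then stand; what a row does not reach is not made up. A row lasts 1/12 s, in which the tool goes at most 41.7 mm and 7.16 degrees, less where a joint would pass 70% of its speed; a pose out of reach is approached as far as the arm can. A call with a gripper value outside its range is refused whole. OPENING is the closure, from 0 (fully open) to 1 (shut), set as the call begins (- or left out, the last holds). The fingers move at their own pace and stop on an object; the grip force is fixed at half the most. Time passes only in rows, so rows that do not move let the fingers close. It gives the time, the measured TCP pose, the force and the opening at its end, in the units of the state.
- arm.read_state(): the state, without advancing time (a new reading comes with each control period).
- arm.get_image(name): name is "scene" or "top" or "wrist"; returns the picture (480x640x3 uint8, red, green, blue); there is no depth.
- arm.camera_model(name): a dict with "vertical_fov" (degrees; the focal length in pixels is half the picture's height over the tangent of half this angle, whatever the lens; pixels are square), "cx", "cy" (the principal point, pixels), "cam_to_world" (4x4, takes a point from camera to world coordinates). Camera axes: x right, y down, z forward; pixel columns grow to the right and rows downward; lengths in m; the calibration is good to about 2 mm. A picture is of the moment at which its call begins: read the wrist's pose just before it. camera_model takes no time and is no camera call; for the wrist camera it gives the pose at the moment of the call.
- arm.job_done(): hands the job in, once; it reports no verdict.
The state is a dict: "clock": time; "joint_positions": joint angles; "dq": joint speeds; "tau": joint torques, N m; "ee_pos": TCP position; "tcp_rot": TCP orientation; "wrist_force": force on the tool from outside, world axes, zero at the start; "ft_torque": the same for the moment, N m; "width": finger opening in m.
Only numpy, scipy, OpenCV 4.12 (cv2) and the standard library are available. Lean on these libraries where they do the work, as an engineer would, in place of code of your own. Each camera call takes 0.05 s, during which the arm holds its last target.

## Working session

There is one attempt and no reset: what is moved stays moved. The work goes in short steps, Python scripts to look and compute and a shell command to move; the robot and the scene stay as the last step left them, time stands still between calls to the robot, and variables do not carry over. Pictures are saved under pics/ and viewed, and the job is handed in when it is done.

```bash
ls; mkdir -p pics
python3 - <<'E'
from station import arm
import cv2, numpy as np
np.set_printoptions(precision=4,suppress=True)
for n in ["scene","top","wrist"]:
    m=arm.camera_model(n); print(n,m)
    im=arm.get_image(n); cv2.imwrite(f"pics/{n}0.png",im[:,:,::-1])
s=arm.read_state(); print(s, arm.pinch_z)
E
```

```text
pics
scene {'vertical_fov': 55.509455551802766, 'cx': 325.93253366425745, 'cy': 244.8833467972175, 'cam_to_world': array([[ 0.4852,  0.6657, -0.567 ,  1.1872],
       [ 0.8742, -0.3544,  0.3319, -0.4658],
       [ 0.02  , -0.6567, -0.7539,  0.9913],
       [ 0.    ,  0.    ,  0.    ,  1.    ]])}
top {'vertical_fov': 48.900323028622054, 'cx': 314.3771144981786, 'cy': 238.26503637855288, 'cam_to_world': array([[ 0.03  , -0.9912,  0.1292,  0.3917],
       [-0.9995, -0.0297,  0.0043, -0.0757],
       [-0.0005, -0.1293, -0.9916,  1.2373],
       [ 0.    ,  0.    ,  0.    ,  1.    ]])}
wrist {'vertical_fov': 66.25696257966536, 'cx': 325.54803381086583, 'cy': 235.15841190957627, 'cam_to_world': array([[ 0.3341, -0.9033, -0.2692,  0.2501],
       [-0.9425, -0.3208, -0.0933, -0.4936],
       [-0.0021,  0.2849, -0.9586,  0.3717],
       [ 0.    ,  0.    ,  0.    ,  1.    ]])}
{'clock': 0.15, 'joint_positions': array([-1.3652,  0.3268, -0.1934,  1.052 , -0.    ,  1.4366]), 'dq': array([-0.    , -0.0012,  0.0033,  0.0001, -0.0008,  0.0008]), 'tau': array([  0.0006, -44.3705,  26.2665,   0.0105,  -0.0002,  -0.    ]), 'ee_pos': array([ 0.1832, -0.5181,  0.2307]), 'tcp_rot': array([[ 0.9428,  0.3333, -0.0003],
       [ 0.3333, -0.9428,  0.0013],
       [ 0.0002, -0.0013, -1.    ]]), 'wrist_force': array([ 0.0163,  0.7774, -0.8153]), 'ft_torque': array([-0.0188, -0.0052,  0.0116]), 'width': 0.08560450144667282} 0.0187
```

View pics/scene0.png

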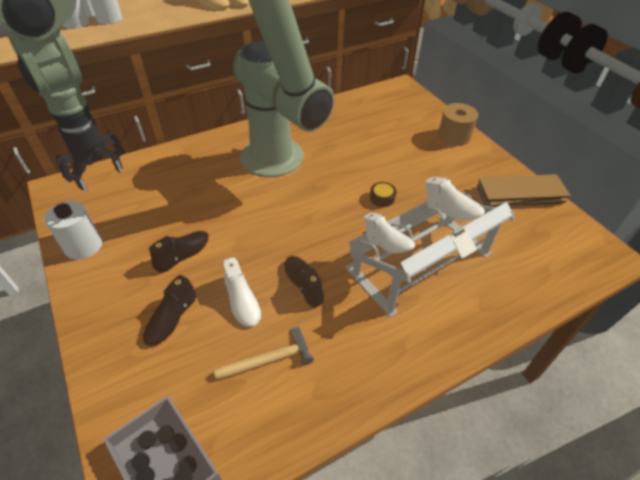

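View pics/top0.png

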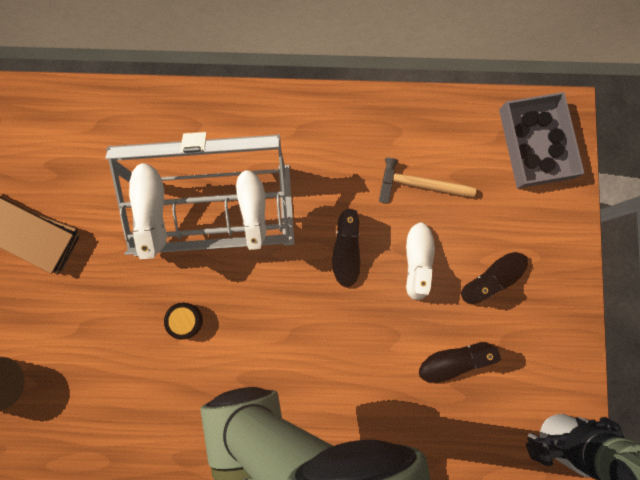

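View pics/wrist0.png

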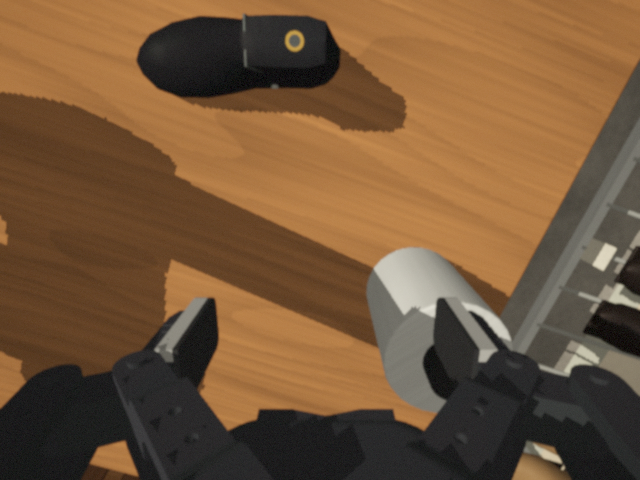

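The images show the loose white last at about (420,262) in the top view, toe up the picture. The rack has lasts in its left and right bays, and the ticket sits over the middle one at (194,142). Next I'll zoom in and measure.

```bash
cat > h.py <<'E'
import numpy as np, cv2, json
from station import arm
np.set_printoptions(precision=4,suppress=True)
def ray(m,u,v):
    f=240/np.tan(np.radians(m['vertical_fov']/2)); T=np.array(m['cam_to_world'])
    d=T[:3,:3]@np.array([(u-m['cx'])/f,(v-m['cy'])/f,1]); return T[:3,3],d
def onz(m,u,v,z):
    o,d=ray(m,u,v); return o+d*(z-o[2])/d[2]
def proj(m,p):
    f=240/np.tan(np.radians(m['vertical_fov']/2)); T=np.array(m['cam_to_world'])
    q=T[:3,:3].T@(np.array(p)-T[:3,3]); return np.array([f*q[0]/q[2]+m['cx'],f*q[1]/q[2]+m['cy']])
def two(m1,p1,m2,p2):
    o1,d1=ray(m1,*p1);o2,d2=ray(m2,*p2)
    A=np.stack([d1,-d2],1);s=np.linalg.lstsq(A,o2-o1,rcond=None)[0]
    a=o1+d1*s[0];b=o2+d2*s[1];return (a+b)/2,np.linalg.norm(a-b)
E
python3 - <<'E'
import cv2
t=cv2.imread('pics/top0.png');s=cv2.imread('pics/scene0.png')
cv2.imwrite('pics/c1.png',cv2.resize(t[120:270,100:300],None,fx=4,fy=4,interpolation=cv2.INTER_CUBIC))
cv2.imwrite('pics/c2.png',cv2.resize(t[210:310,390:450],None,fx=6,fy=6,interpolation=cv2.INTER_CUBIC))
cv2.imwrite('pics/c3.png',cv2.resize(s[165:315,335:525],None,fx=4,fy=4,interpolation=cv2.INTER_CUBIC))
E
```

```text
(no output)
```

View pics/c1.png

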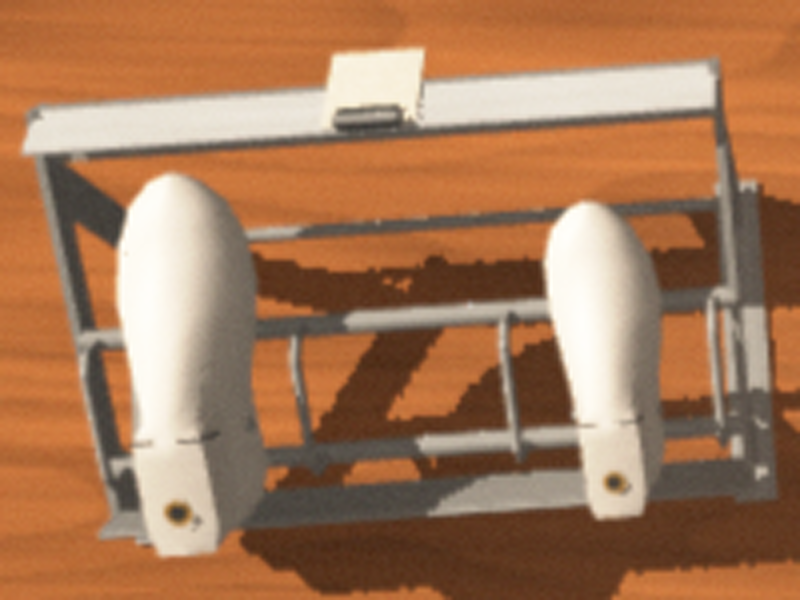

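View pics/c2.png

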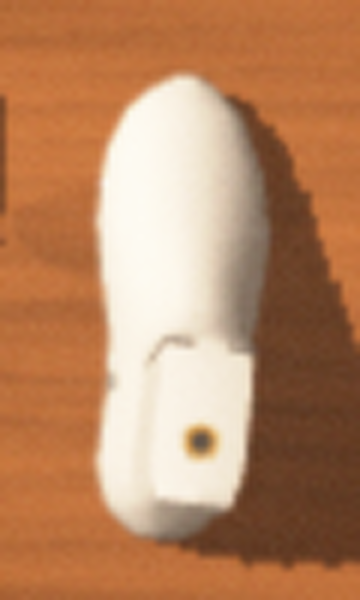

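View pics/c3.png

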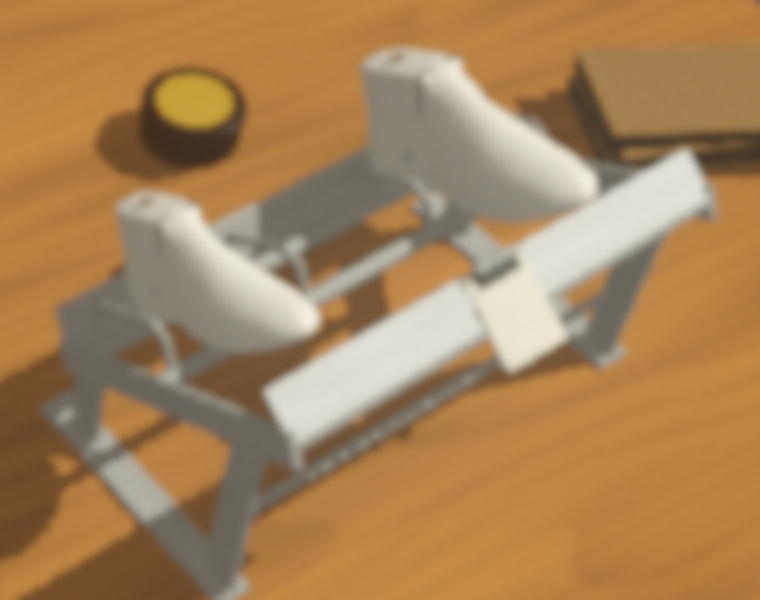

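Run:
```python
from h import *
t=arm.camera_model('top');s=arm.camera_model('scene')
c2=lambda x,y:(390+x/6,210+y/6); c1=lambda x,y:(100+x/4,120+y/4); c3=lambda x,y:(335+x/4,165+y/4)
P={k:onz(t,*c2(*v),.085) for k,v in dict(h1=(155,497),h2=(235,508),f1=(162,345),f2=(252,352),hole=(201,441)).items()}
for k in P: print(k,P[k])
toe=onz(t,*c2(184,75),.02);heel=onz(t,*c2(165,540),.02);print('toe',toe,'heel',heel,np.linalg.norm(toe-heel),np.degrees(np.arctan2(*(toe-heel)[[1,0]])))
c=(P['h1']+P['h2']+P['f1']+P['f2'])/4;d=(P['f1']+P['f2']-P['h1']-P['h2'])/2;print('comb',c,np.linalg.norm(d),np.degrees(np.arctan2(d[1],d[0])))
R={}
for k,v,z in [('lowL',(275,457),.085),('lowR',(560,438),.085),('upL',(265,330),.122),('upR',(690,299),.122),('hpL',(295,327),.123),('hpR',(505,312),.123),('hpl',(303,455),.085),('hpr',(515,438),.085),('stL',(245,493),.0958),('stR',(740,457),.0958)]:
    R[k]=onz(t,*c1(*v),z);print(k,R[k])
for a,b in [('lowL','lowR'),('upL','upR'),('stL','stR'),('hpR','hpL')]:
    q=R[b]-R[a];print(a,np.degrees(np.arctan2(q[1],q[0])))
# two view
for n,a,b in [('railL_end_far',(33,110),(690,150)),('railR_far',(716,62),(298,455)),('railRnear',(715,108),(265,390)),('clip',(368,118),(495,271)),('cardTL',(333,52),(565,340)),('cardTR',(425,48),(512,375)),('holeBig',(177,513),(397,58)),('holeSm',(615,482),(147,203)),('tin',((183-100)*4,(320-120)*4),(195,100))]:
    # card corners uncertain
    print(n,*two(t,c1(*a),s,c3(*b)))
```

```text
h1 [ 0.429  -0.2946  0.085 ]
h2 [ 0.4259 -0.3235  0.085 ]
f1 [ 0.4842 -0.2968  0.085 ]
f2 [ 0.4826 -0.3296  0.085 ]
hole [ 0.4497 -0.3111  0.085 ]
toe [ 0.5948 -0.3173  0.02  ] heel [ 0.4148 -0.3108  0.02  ] 0.1801086996610619 -2.075876692991272
comb [ 0.4554 -0.3111  0.085 ] 0.05610024125844715 -4.261392447899304
lowL [0.5411 0.2504 0.085 ]
lowR [0.5564 0.0939 0.085 ]
upL [0.605  0.2498 0.122 ]
upR [0.6288 0.0221 0.122 ]
hpL [0.6069 0.2335 0.123 ]
hpR [0.6185 0.1212 0.123 ]
hpl [0.5427 0.235  0.085 ]
hpr [0.5557 0.1187 0.085 ]
stL [0.5195 0.2623 0.0958]
stR [ 0.5473 -0.0064  0.0958]
lowL -84.42289258505865
upL -84.02806261652705
stL -84.0807302260304
hpR 95.88398764755148
railL_end_far [0.694  0.344  0.2155] 0.0036937970475337633
railR_far [0.7462 0.011  0.1705] 0.0036906555249508685
railRnear [0.7134 0.008  0.1948] 0.0022687142884383203
clip [0.703  0.1842 0.1937] 0.0011908361161165823
cardTL [0.7476 0.2123 0.161 ] 0.00033587962859594366
cardTR [0.7525 0.1654 0.1596] 0.0024629397564019167
holeBig [0.5002 0.2749 0.1691] 0.0007804430987524649
holeSm [0.525  0.0553 0.1535] 0.002214280526568867
tin [0.3551 0.2212 0.0367] 0.004446013394044166
```

```bash
python3 -m handwheel '[[27.6,-8.5,0,0],[27.6,-8.5,0,0],[27.6,-8.5,0,0],[27.6,-8.5,0,0],[27.6,-8.5,0,0],[27.6,-8.5,0,0],[27.6,-8.5,0,0],[27.6,-8.5,0,0],[27.6,-8.5,0,0],[27.6,-8.5,0,0],[27.6,-8.5,0,0],[27.6,-8.5,0,0]]' 0
python3 -m handwheel '[[0,0,0,-7.1],[0,0,0,-7.1],[0,0,0,-7.1],[0,0,0,-7.1],[0,0,0,-7.1],[0,0,0,-7.1],[0,0,0,-7.1],[0,0,0,-7.1],[0,0,0,-7.1],[0,0,0,-7.1],[0,0,0,-7.1]]'
python3 -m handwheel '[[0,0,0,-7.1],[0,0,0,-7.1],[0,0,0,-7.1],[0,0,0,-7.1],[0,0,0,-7.1],[0,0,0,-7.1],[0,0,0,-7.1],[0,0,0,-7.1],[0,0,0,-7.1],[0,0,0,-7.1],[0,0,0,-7.1]]'
python3 - <<'E'
from h import *
m=arm.camera_model('wrist');im=arm.get_image('wrist');cv2.imwrite('pics/w1.png',im[:,:,::-1])
import pickle;pickle.dump(m,open('w1.pkl','wb'))
s=arm.read_state();print(s['clock'],s['ee_pos'],s['tcp_rot'],s['joint_positions'])
E
```

```text
clock: 1.15
ee_pos: [0.4625, -0.3108, 0.231]
tcp_rot: [[0.943, 0.333, -0.0], [0.333, -0.943, 0.0], [-0.0, -0.0, -1.0]]
wrist_force: [0.5, -0.4, 0.3]
width: 0.0854
clock: 2.07
ee_pos: [0.4614, -0.3118, 0.2309]
tcp_rot: [[-0.138, 0.99, -0.001], [0.99, 0.138, 0.001], [0.001, -0.0, -1.0]]
wrist_force: [0.2, 0.5, -0.3]
width: 0.0854
clock: 2.98
ee_pos: [0.4614, -0.3118, 0.2309]
tcp_rot: [[-0.998, 0.069, -0.001], [0.069, 0.998, 0.001], [0.001, 0.0, -1.0]]
wrist_force: [-0.3, 0.1, 0.7]
width: 0.0852
3.0333 [ 0.4614 -0.3119  0.231 ] [[-0.9978  0.0657 -0.0005]
 [ 0.0657  0.9978  0.0005]
 [ 0.0005  0.0004 -1.    ]] [-0.7269  0.3397 -0.174   1.0578  0.     -0.6611]
```

View pics/w1.png

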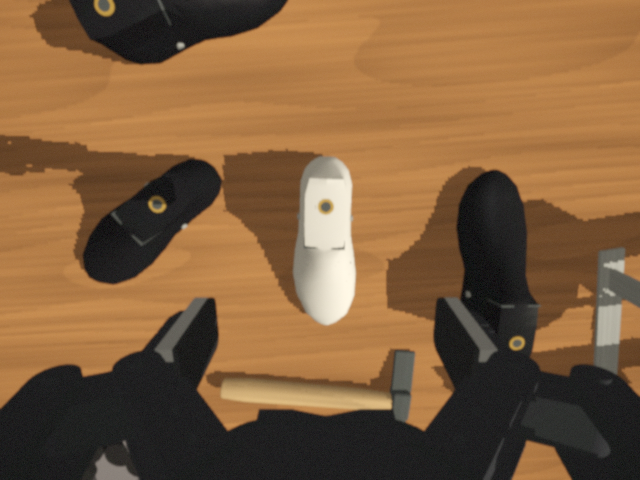

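The last lies upright in the wrist view with its comb at about (326,213), well clear of the fingers.

Run:
```python
from h import *
import pickle;m=pickle.load(open('w1.pkl','rb'))
q=[onz(m,*p,.085) for p in [(306,178),(351,178),(304,247),(345,249),(326,207)]]
for a in q: print(a)
for p in [(326,157),(326,326)]: print(onz(m,*p,.02))
d=(q[2]+q[3]-q[0]-q[1])/2;print(np.mean(q[:4],0),np.linalg.norm(d),np.degrees(np.arctan2(d[1],d[0])))
```

```text
[ 0.4252 -0.3239  0.085 ]
[ 0.4276 -0.289   0.085 ]
[ 0.4814 -0.3303  0.085 ]
[ 0.4855 -0.2968  0.085 ]
[ 0.4492 -0.31    0.085 ]
[ 0.4154 -0.3075  0.02  ]
[ 0.5937 -0.3197  0.02  ]
[ 0.4549 -0.31    0.085 ] 0.057508924148914065 -7.066483370343657
```

```bash
python3 -m handwheel '[[0,1,20,-1],[0,0,20,0],[0,0,20,0],[0,0,20,0],[0,0,20,0],[0,0,20,0],[0,0,20,0],[0,0,20,0],[0,0,15,0],[0,0,8,0],[0,0,5,0],[0,0,0,0]]'
python3 -m handwheel '[[0,0,0,0],[0,0,0,0],[0,0,0,0],[0,0,0,0],[0,0,0,0],[0,0,0,0],[0,0,0,0],[0,0,0,0],[0,0,0,0]]' 1
python3 - <<'E'
from h import *
s=arm.read_state();print(s['ee_pos'],s['width'])
im=arm.get_image('wrist');cv2.imwrite('pics/w2.png',im[:,:,::-1])
E
```

```text
clock: 4.03
ee_pos: [0.4612, -0.3106, 0.0425]
tcp_rot: [[-0.998, 0.059, -0.001], [0.059, 0.998, 0.001], [0.001, 0.001, -1.0]]
wrist_force: [1.0, -0.2, -0.6]
width: 0.0854
clock: 4.78
ee_pos: [0.4626, -0.3126, 0.0452]
tcp_rot: [[-0.998, 0.059, 0.002], [0.059, 0.998, -0.003], [-0.002, -0.003, -1.0]]
wrist_force: [-1.9, -0.9, 8.1]
width: 0.0331
[ 0.4626 -0.3126  0.0452] 0.03313828775661653
```

View pics/w2.png

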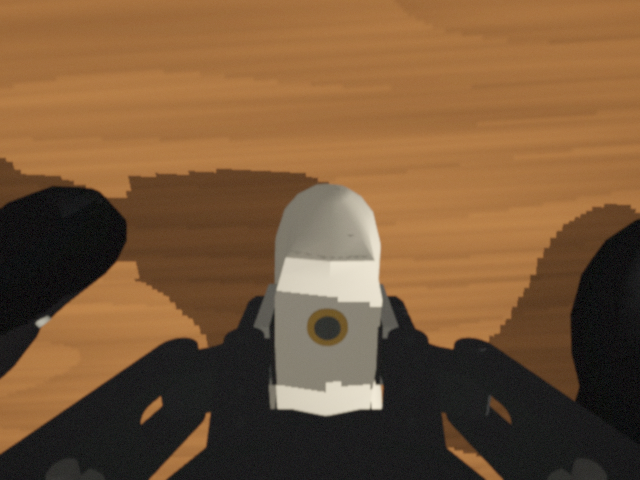

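```bash
python3 -m handwheel '[[0,0,-5,0],[0,0,-10,0],[0,0,-15,0],[0,0,-20,0],[0,0,-22,0],[0,0,-22,0],[0,0,-25,0],[0,0,-25,0],[0,0,-25,0],[0,0,-25,0],[0,0,-20,0],[0,0,-15,0]]'
python3 - <<'E'
from h import *
s=arm.read_state();print(s['ee_pos'],s['width'],s['wrist_force'],s['ft_torque'])
im=arm.get_image('wrist');cv2.imwrite('pics/w3.png',im[:,:,::-1])
im=arm.get_image('scene');cv2.imwrite('pics/s3.png',cv2.resize(im[80:330,150:400,::-1],None,fx=2.4,fy=2.4))
R=s['tcp_rot'];print(R.T@(np.array([.5385,.169,.268])-s['ee_pos']),np.degrees(np.arctan2(R[1,0],R[0,0])))
E
```

```text
clock: 5.83
ee_pos: [0.4616, -0.3108, 0.2747]
tcp_rot: [[-0.998, 0.058, 0.001], [0.058, 0.998, -0.001], [-0.001, -0.001, -1.0]]
wrist_force: [-0.3, -0.7, -4.8]
width: 0.033
[ 0.4616 -0.3108  0.2747] 0.03299717809382115 [-0.2979 -0.6743 -4.8384] [-0.0549  0.0195  0.015 ]
[-0.0489  0.4835  0.0064] 176.67408630176942
```

View pics/s3.png

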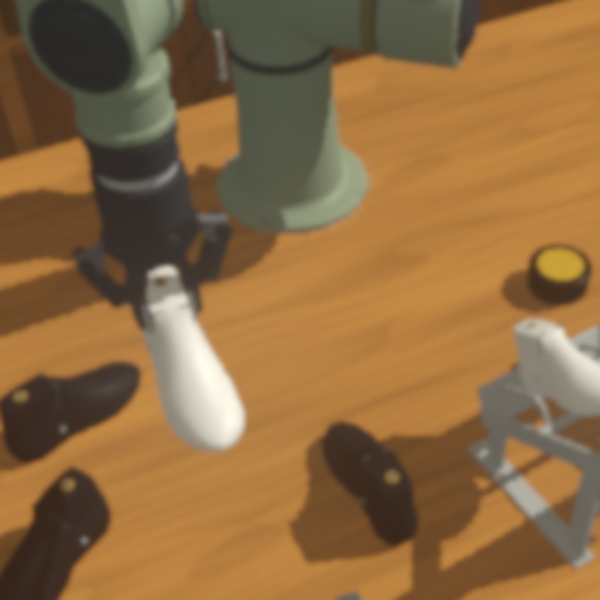

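View pics/w3.png

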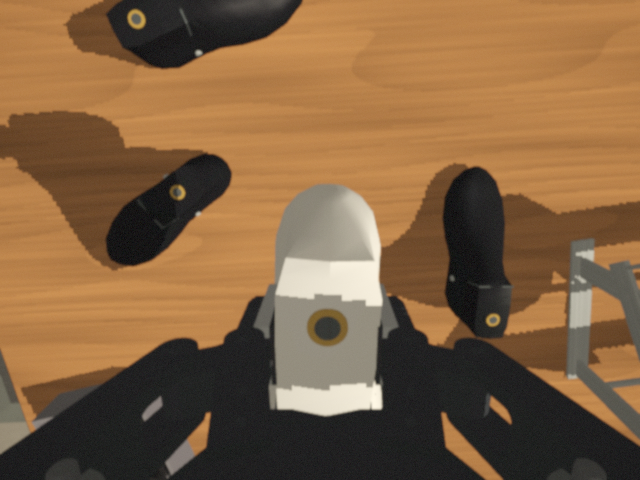

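The comb's hole is at the same pixel as before the lift, (327,327), so the last isn't drooping. Now I'll carry it over.

```bash
python3 -m handwheel '[[-1,15,0,0],[-3,30,0,0],[-3,30,0,0],[-3,30,0,0],[-3,30,0,0],[-3,30,0,0],[-3,30,0,0],[-3,30,0,0],[-3,30,0,0],[-3,30,0,0],[-3,30,0,0],[-3,30,0,0]]'
python3 -m handwheel '[[-3,30,0,0],[-3,30,0,0],[-3,30,0,0],[-3,25,0,0],[-3,23.5,0,0],[0,0,0,-4.6],[0,0,0,-4.6],[0,0,0,0],[0,0,0,0]]'
python3 - <<'E'
from h import *
s=arm.read_state();print(s['ee_pos'],s['width'],s['wrist_force'],s['joint_positions']);R=s['tcp_rot'];print(np.degrees(np.arctan2(R[1,0],R[0,0])))
m=arm.camera_model('wrist');im=arm.get_image('wrist');cv2.imwrite('pics/w4.png',im[:,:,::-1])
import pickle;pickle.dump(m,open('w4.pkl','wb'))
im=arm.get_image('scene');cv2.imwrite('pics/s4.png',cv2.resize(im[100:320,300:560,::-1],None,fx=2.7,fy=2.7))
im=arm.get_image('top');cv2.imwrite('pics/t4.png',cv2.resize(im[110:290,80:320,::-1],None,fx=3.2,fy=3.2))
E
```

```text
clock: 6.93
ee_pos: [0.514, 0.0337, 0.2706]
tcp_rot: [[-0.998, 0.058, -0.003], [0.058, 0.998, 0.001], [0.003, 0.001, -1.0]]
wrist_force: [0.2, -0.3, -4.6]
width: 0.0333
clock: 7.68
ee_pos: [0.5373, 0.1691, 0.2708]
tcp_rot: [[-0.995, -0.101, -0.003], [-0.101, 0.995, -0.0], [0.003, -0.0, -1.0]]
wrist_force: [-0.6, -0.1, -3.2]
width: 0.0335
[0.5373 0.1691 0.2708] 0.03347422125666882 [-0.6389 -0.0593 -3.2166] [ 0.1738  0.3314 -0.0831  1.1594  0.0002  0.0729]
-174.21528641210125
```

View pics/w4.png

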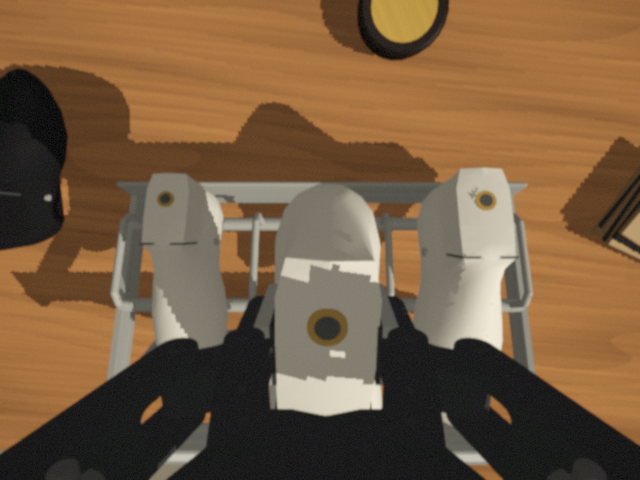

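View pics/s4.png

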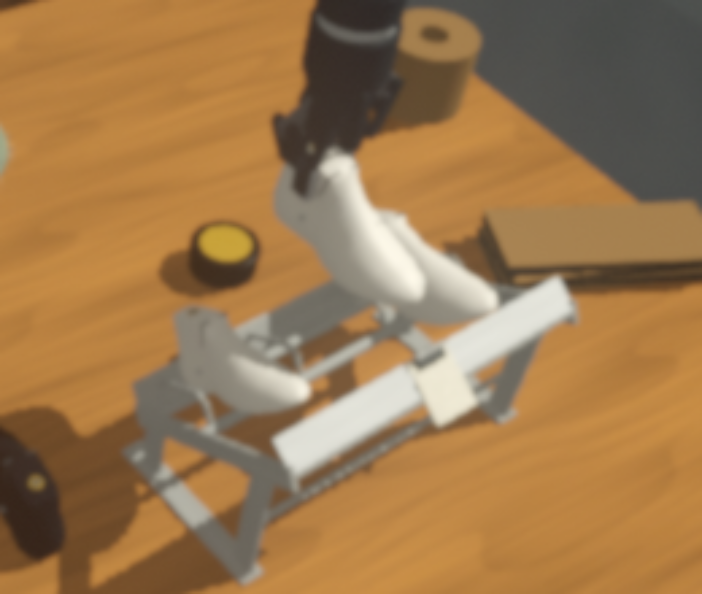

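View pics/t4.png

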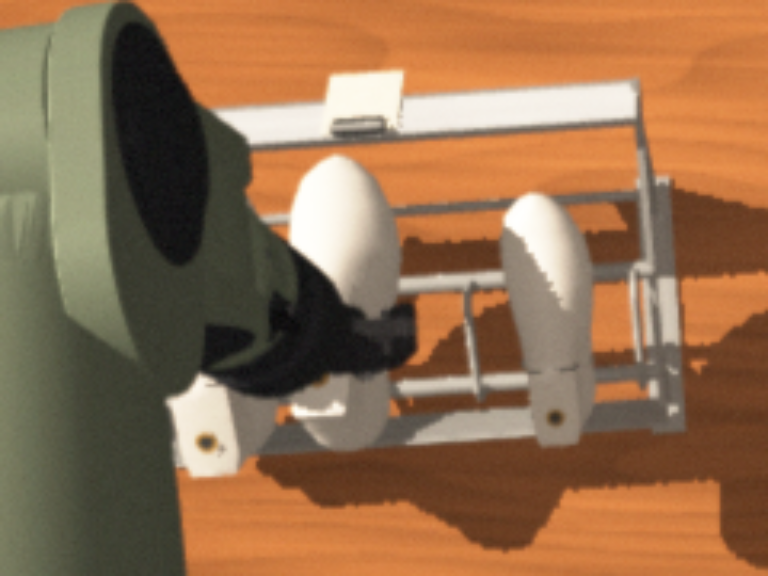

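The wrist view shows the last centred between the hairpins at x≈255 and x≈390. The stop bar's top edge is at row ≈184. I'll cross-check the rack position from this view.

Run:
```python
from h import *
import pickle;m=pickle.load(open('w4.pkl','rb'))
y=np.radians(5.9);ex=np.array([np.cos(y),np.sin(y)])
o=np.array([.5266,.168])
def show(n,u,v,z):
    p=onz(m,u,v,z);d=p[:2]-o;print(n,p,'fwd',d@ex,'left',d@[-ex[1],ex[0]])
show('stop top L',130,183,.0958);show('stop top R',515,187,.0958);show('stop bot',255,201,.075)
show('lowrail',240,224,.085);show('lowrail',400,224,.085);show('upL',140,307,.122);show('upR',515,302,.122)
show('hpL',255,240,.115);show('hpR',390,240,.115);show('hpO',125,240,.115);show('hpO',525,240,.115)
```

```text
stop top L [ 0.5271 -0.0002  0.0958] fwd -0.016783529167749972 left -0.16732870143682296
stop top R [0.4968 0.3303 0.0958] fwd -0.012923481801227075 left 0.16451251389055555
stop bot [0.5364 0.104  0.075 ] fwd 0.003131298362643999 left -0.06469966687203395
lowrail [0.5571 0.093  0.085 ] fwd 0.022598976827045925 left -0.07772230534017308
lowrail [0.5421 0.2393 0.085 ] fwd 0.02278668030633513 left 0.06930634118297982
upL [0.6303 0.0168 0.122 ] fwd 0.08760626820059102 left -0.16103524661506788
upR [0.5924 0.3411 0.122 ] fwd 0.08326178374132738 left 0.1654199397555606
hpL [0.5612 0.1125 0.115 ] fwd 0.028754024190798547 left -0.05877495622407937
hpR [0.5497 0.226  0.115 ] fwd 0.02890249981247791 left 0.05535126623514224
hpO [0.5724 0.0032 0.115 ] fwd 0.028611103420791546 left -0.16863142563891365
hpO [0.5381 0.3396 0.115 ] fwd 0.029051034460314148 left 0.16952285932312536
```

The rack frame agrees with the first measurement to about 1 mm. Descending to just above the upper rail, then slowly onto it.

```bash
python3 -m handwheel '[[-1,0,10,0],[0,0,15,0],[0,0,15,0],[0,0,15,0],[0,0,15,0],[0,0,10,0],[0,0,6,0],[0,0,4,0],[0,0,0,0]]'
python3 -m handwheel '[[0,0,3,0],[0,0,3,0],[0,0,3,0],[0,0,3,0],[0,0,3,0],[0,0,0,0]]'
python3 - <<'E'
from h import *
s=arm.read_state();print(s['ee_pos'],s['width'],s['wrist_force'],s['ft_torque'])
im=arm.get_image('scene');cv2.imwrite('pics/s5.png',cv2.resize(im[100:320,300:560,::-1],None,fx=2.7,fy=2.7))
im=arm.get_image('wrist');cv2.imwrite('pics/w5.png',im[:,:,::-1])
E
```

```text
clock: 8.58
ee_pos: [0.5394, 0.1688, 0.1816]
tcp_rot: [[-0.995, -0.102, -0.001], [-0.102, 0.995, -0.0], [0.001, -0.0, -1.0]]
wrist_force: [-0.2, -0.1, -3.7]
width: 0.0332
clock: 9.08
ee_pos: [0.5396, 0.1686, 0.1695]
tcp_rot: [[-0.995, -0.102, 0.002], [-0.102, 0.995, -0.001], [-0.001, -0.001, -1.0]]
wrist_force: [-7.5, -2.1, 10.4]
width: 0.033
[0.5396 0.1686 0.1695] 0.0329854282071004 [-7.5271 -2.1113 10.3794] [-0.4479  0.9169 -0.1478]
```

View pics/s5.png

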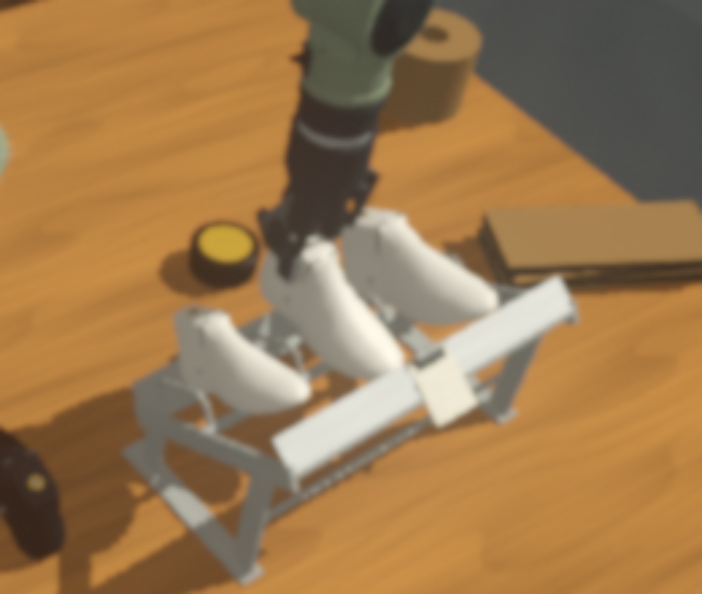

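View pics/w5.png

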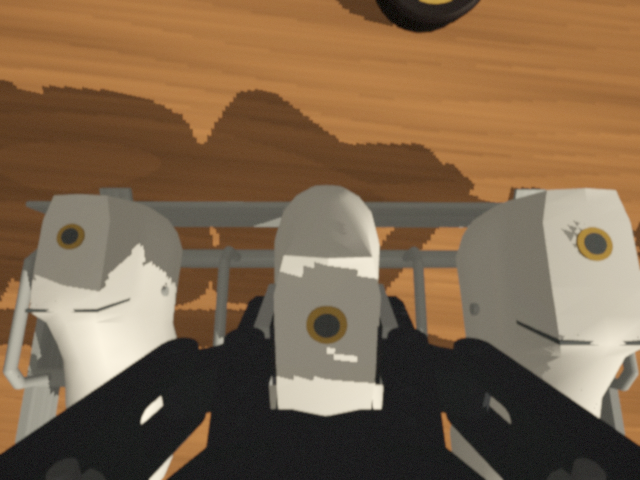

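Contact came at the predicted height. The comb's hole has moved about 2 px, so the last is starting to pivot. I'll keep lowering in small steps.

```bash
python3 -m handwheel '[[0,0,2,0],[0,0,2,0],[0,0,2,0],[0,0,2,0],[0,0,0,0]]'
python3 - <<'E'
from h import *
s=arm.read_state();print(s['ee_pos'],s['width'],s['wrist_force'],s['ft_torque'])
im=arm.get_image('wrist');cv2.imwrite('pics/w6.png',im[:,:,::-1])
E
```

```text
clock: 9.6
ee_pos: [0.5362, 0.1681, 0.1627]
tcp_rot: [[-0.995, -0.102, -0.003], [-0.102, 0.995, -0.002], [0.004, -0.002, -1.0]]
wrist_force: [-21.4, -5.6, 27.8]
width: 0.033
[0.5362 0.1681 0.1627] 0.03303419588506642 [-21.3647  -5.5962  27.7691] [-0.9323  3.0254 -0.1137]
```

View pics/w6.png

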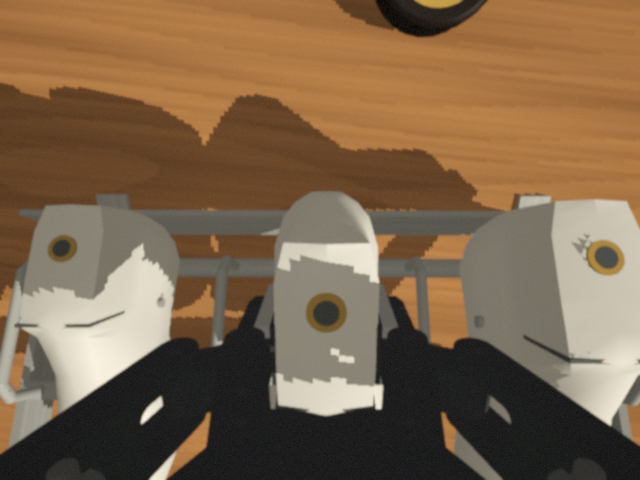

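```bash
python3 -m handwheel '[[-1,0,2,0],[-1,0,2,0],[0,0,2,0],[0,0,2,0],[0,0,0,0]]'
python3 -m handwheel '[[0,0,2,0],[0,0,2,0],[0,0,2,0],[0,0,0,0]]'
python3 - <<'E'
from h import *
s=arm.read_state();print(s['ee_pos'],s['width'],s['wrist_force'],s['ft_torque'])
im=arm.get_image('wrist');cv2.imwrite('pics/w7.png',im[:,:,::-1])
im=arm.get_image('scene');cv2.imwrite('pics/s7.png',cv2.resize(im[100:320,300:560,::-1],None,fx=2.7,fy=2.7))
E
```

```text
clock: 10.07
ee_pos: [0.5323, 0.1677, 0.1525]
tcp_rot: [[-0.995, -0.103, -0.015], [-0.103, 0.995, -0.003], [0.016, -0.002, -1.0]]
wrist_force: [-32.3, -6.7, 28.9]
width: 0.0329
clock: 10.4
ee_pos: [0.5312, 0.1676, 0.1491]
tcp_rot: [[-0.995, -0.103, -0.016], [-0.103, 0.995, -0.004], [0.016, -0.002, -1.0]]
wrist_force: [-40.5, -8.0, 48.8]
width: 0.0333
[0.5312 0.1676 0.1491] 0.03325314858873684 [-40.5225  -7.9525  48.8379] [-1.5417  7.3992 -0.1934]
```

View pics/w7.png

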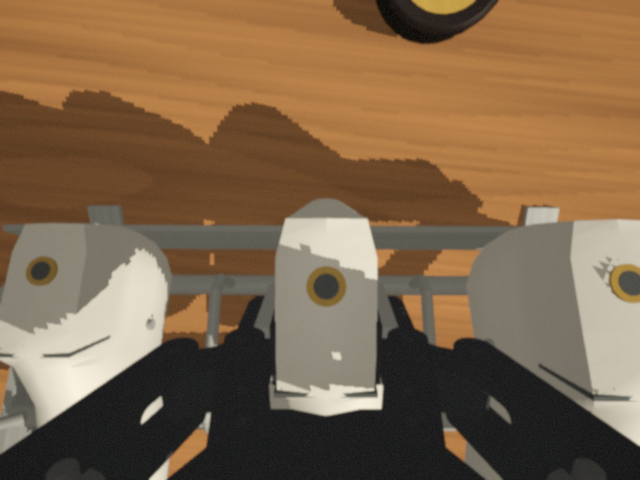

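View pics/s7.png

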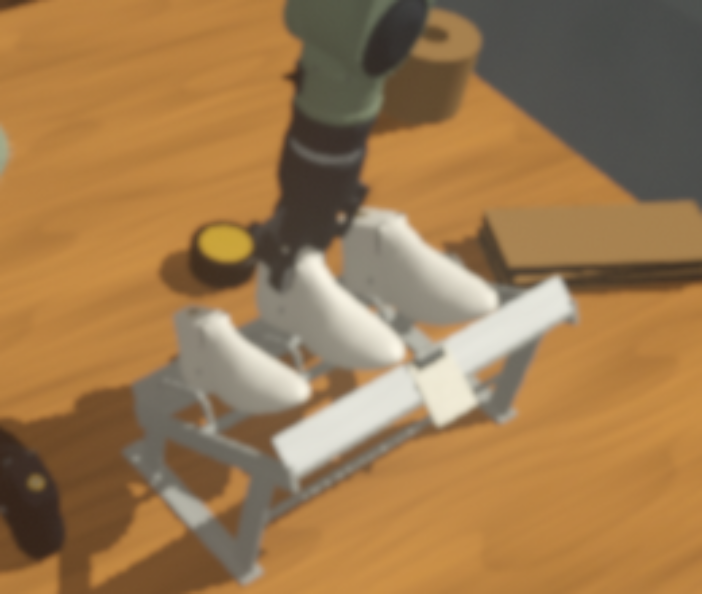

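The last has tilted about 15° so far. Friction and the sloped sole have pushed the arm roughly 10 mm back, so the heel is now over the stop bar. I'll lift slightly, move up-slope, then come down and back together so that friction helps the pivot.

```bash
python3 -m handwheel '[[0,0,-4,0],[0,0,-5,0],[-2,0,-5,0],[-3,0,0,0],[-2,0,0,0],[0,0,0,0],[0,0,0,0]]'
python3 - <<'E'
from h import *
s=arm.read_state();print(s['ee_pos'],s['width'],s['wrist_force'],s['ft_torque'])
im=arm.get_image('wrist');cv2.imwrite('pics/w8.png',im[:,:,::-1])
im=arm.get_image('scene');cv2.imwrite('pics/s8.png',cv2.resize(im[160:260,380:500,::-1],None,fx=5,fy=5,interpolation=cv2.INTER_CUBIC))
E
```

```text
clock: 11.08
ee_pos: [0.5487, 0.1698, 0.1585]
tcp_rot: [[-0.995, -0.102, -0.001], [-0.102, 0.995, -0.0], [0.001, -0.0, -1.0]]
wrist_force: [-0.6, -0.1, -3.4]
width: 0.0331
[0.5487 0.1698 0.1585] 0.03307496890749084 [-0.5639 -0.1358 -3.4016] [-0.0219  0.0999  0.0475]
```

View pics/w8.png

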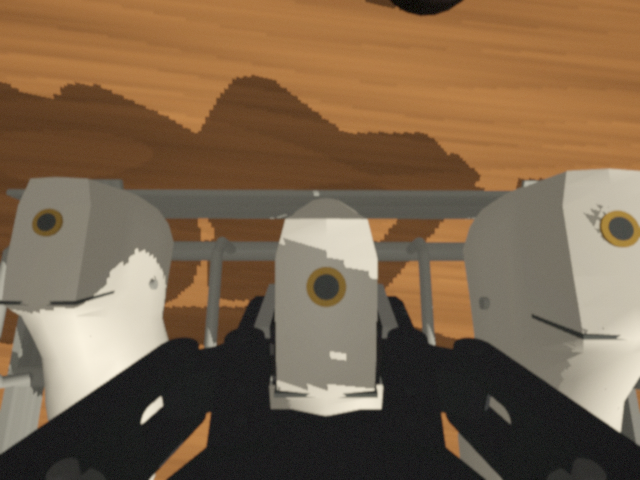

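View pics/s8.png

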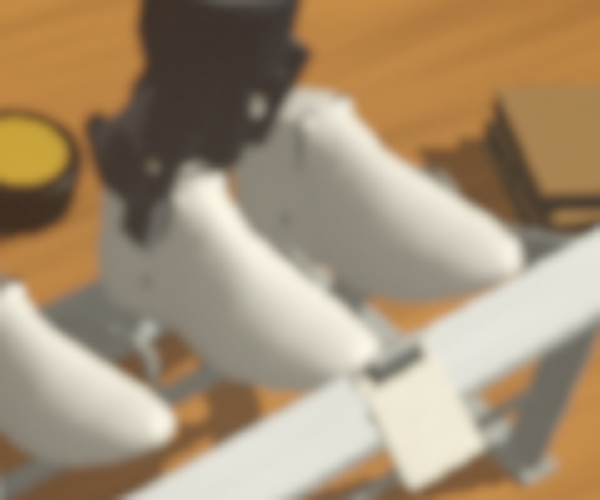

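The force reading is back to just the last's weight and the tilt has held, with the toe clear of the clip. Now down and back.

```bash
python3 -m handwheel '[[0,0,2,0],[0,0,2,0],[1.2,0,2,0],[1.2,0,2,0],[1.2,0,2,0],[0,0,0,0]]'
python3 -m handwheel '[[1.2,0,2,0],[1.2,0,2,0],[1.2,0,2,0],[0,0,0,0]]'
python3 - <<'E'
from h import *
s=arm.read_state();print(s['ee_pos'],s['width'],s['wrist_force'],s['ft_torque'])
im=arm.get_image('wrist');cv2.imwrite('pics/w9.png',im[:,:,::-1])
im=arm.get_image('scene');cv2.imwrite('pics/s9.png',cv2.resize(im[160:260,380:500,::-1],None,fx=5,fy=5,interpolation=cv2.INTER_CUBIC))
E
```

```text
clock: 11.68
ee_pos: [0.5469, 0.1696, 0.1521]
tcp_rot: [[-0.995, -0.102, 0.006], [-0.102, 0.995, 0.0], [-0.006, -0.0, -1.0]]
wrist_force: [-2.6, 0.3, 10.9]
width: 0.0332
clock: 12.02
ee_pos: [0.5424, 0.1691, 0.1457]
tcp_rot: [[-0.995, -0.102, 0.004], [-0.102, 0.995, -0.0], [-0.004, -0.0, -1.0]]
wrist_force: [-5.2, -0.8, 10.4]
width: 0.033
[0.5424 0.1691 0.1457] 0.03296773835043586 [-5.234  -0.8255 10.4162] [-0.2269  0.2195 -0.0942]
```

View pics/w9.png

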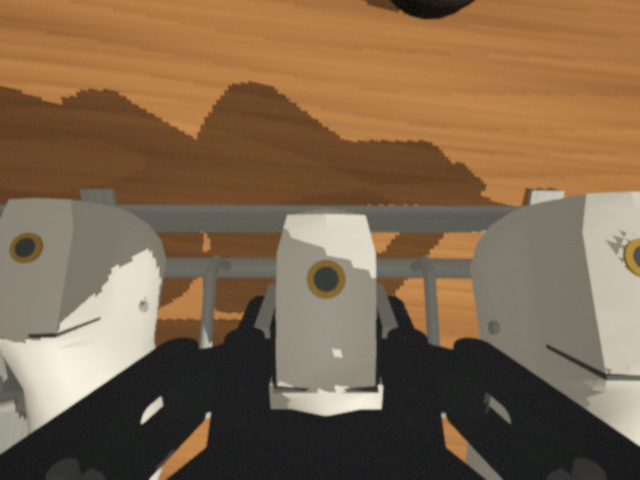

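View pics/s9.png

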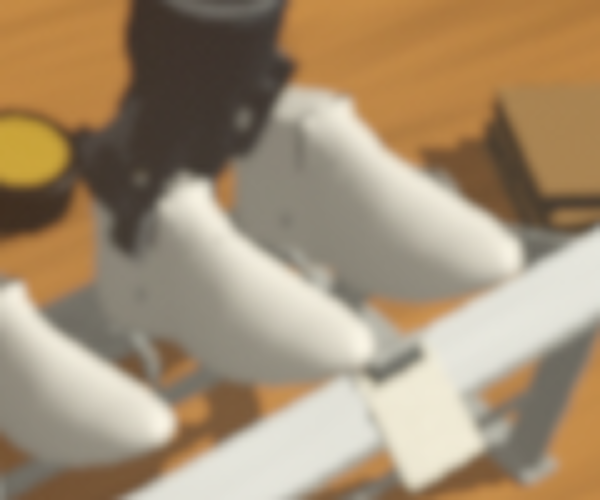

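Forces are low (10 N) and the tilt is about 22°. Continuing.

```bash
python3 -m handwheel '[[1,0,2,0],[1,0,2,0],[1,0,2,0],[0,0,0,0]]'
python3 -m handwheel '[[0.5,0,2,0],[0,0,0,0]]'
python3 -m handwheel '[[0,0,1.5,0],[0,0,0,0]]'
python3 - <<'E'
from h import *
s=arm.read_state();print(s['ee_pos'],s['width'],s['wrist_force'],s['ft_torque'])
im=arm.get_image('wrist');cv2.imwrite('pics/w10.png',im[:,:,::-1])
E
```

```text
clock: 12.45
ee_pos: [0.5389, 0.1687, 0.1392]
tcp_rot: [[-0.995, -0.102, 0.003], [-0.102, 0.995, -0.0], [-0.003, -0.0, -1.0]]
wrist_force: [-5.4, -1.8, 8.5]
width: 0.033
clock: 12.62
ee_pos: [0.5388, 0.1687, 0.1389]
tcp_rot: [[-0.995, -0.102, 0.004], [-0.102, 0.995, -0.0], [-0.004, -0.001, -1.0]]
wrist_force: [-8.0, -2.3, 19.9]
width: 0.0326
clock: 12.78
ee_pos: [0.5388, 0.1687, 0.1388]
tcp_rot: [[-0.995, -0.102, 0.005], [-0.102, 0.995, -0.0], [-0.005, -0.001, -1.0]]
wrist_force: [-11.4, -2.4, 29.8]
width: 0.0332
[0.5388 0.1687 0.1388] 0.03318286587118652 [-11.4409  -2.3709  29.7879] [-0.5882  1.9337 -0.1149]
```

View pics/w10.png

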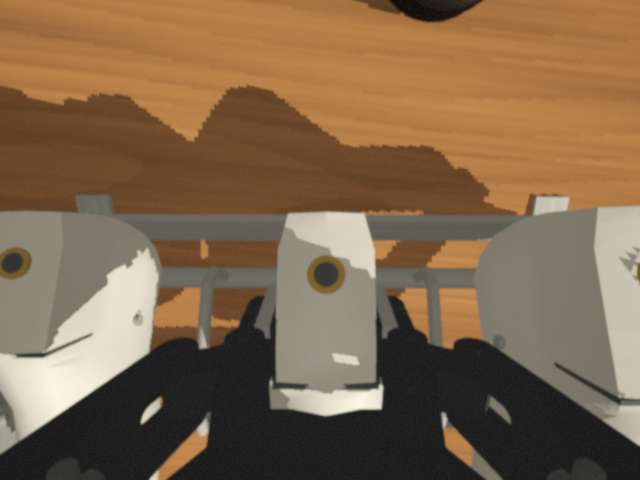

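The arm stopped descending at z = 0.139 while the force rose, so both rails are carrying the last. I'll unload, open partly and check.

```bash
python3 -m handwheel '[[0,0,-2,0],[-0.5,0,-1,0],[0,0,0,0]]'
python3 -m handwheel '[[0,0,0,0],[0,0,0,0],[0,0,0,0],[0,0,0,0]]' 0.4
python3 - <<'E'
from h import *
s=arm.read_state();print(s['ee_pos'],s['width'],s['wrist_force'],s['ft_torque'])
im=arm.get_image('wrist');cv2.imwrite('pics/w11.png',im[:,:,::-1])
im=arm.get_image('scene');cv2.imwrite('pics/s11.png',cv2.resize(im[160:260,340:500,::-1],None,fx=5,fy=5,interpolation=cv2.INTER_CUBIC))
E
```

```text
clock: 13.08
ee_pos: [0.5388, 0.1687, 0.139]
tcp_rot: [[-0.995, -0.102, 0.002], [-0.102, 0.995, -0.0], [-0.002, -0.0, -1.0]]
wrist_force: [-6.3, -1.0, 10.9]
width: 0.0331
clock: 13.42
ee_pos: [0.5387, 0.1689, 0.1368]
tcp_rot: [[-0.995, -0.102, 0.0], [-0.102, 0.995, 0.0], [-0.0, 0.0, -1.0]]
wrist_force: [-0.3, 0.4, -1.0]
width: 0.0515
[0.5387 0.1689 0.1368] 0.05146645788162107 [-0.3362  0.4379 -0.9755] [ 0.0218 -0.0276 -0.0003]
```

View pics/w11.png

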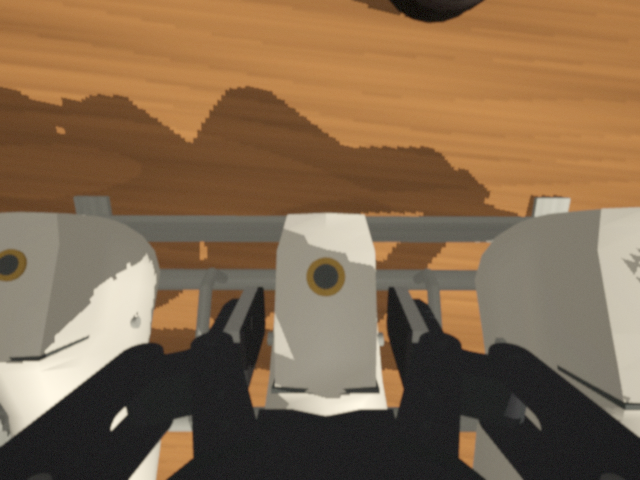

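View pics/s11.png

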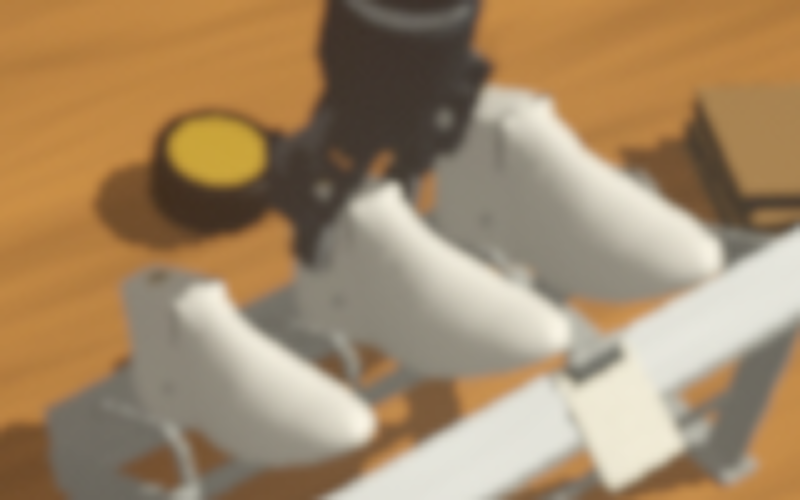

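The last stayed put on release. Backing straight up to check it.

```bash
python3 -m handwheel '[[0,0,-5,0],[0,0,-10,0],[0,0,-15,0],[0,0,-20,0],[0,0,-20,0],[0,0,-20,0],[0,0,-20,0],[0,0,-20,0],[0,0,-10,0],[0,0,0,0],[0,0,0,0]]'
python3 - <<'E'
from h import *
s=arm.read_state();print(s['ee_pos'],s['wrist_force'])
import pickle
m=arm.camera_model('wrist');pickle.dump(m,open('w12.pkl','wb'))
im=arm.get_image('wrist');cv2.imwrite('pics/w12.png',im[:,:,::-1])
im=arm.get_image('scene');cv2.imwrite('pics/s12.png',cv2.resize(im[165:315,335:525,::-1],None,fx=4,fy=4,interpolation=cv2.INTER_CUBIC))
E
```

```text
clock: 14.43
ee_pos: [0.5387, 0.1688, 0.2771]
tcp_rot: [[-0.995, -0.102, 0.001], [-0.102, 0.995, 0.0], [-0.001, 0.0, -1.0]]
wrist_force: [-0.1, -0.3, -0.5]
width: 0.0511
[0.5387 0.1688 0.2771] [-0.0586 -0.3321 -0.4784]
```

View pics/w12.png

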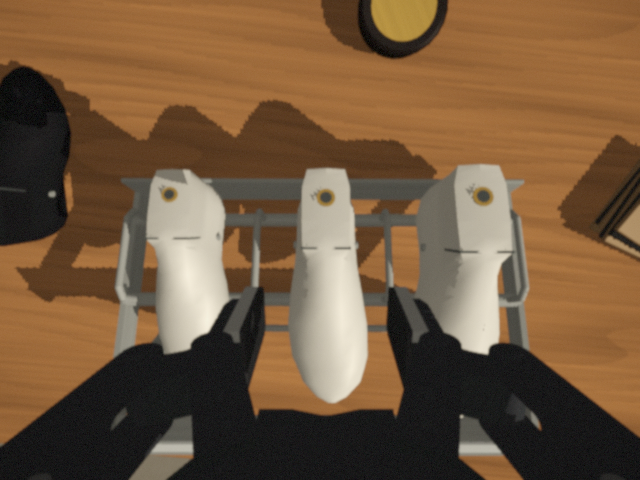

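View pics/s12.png

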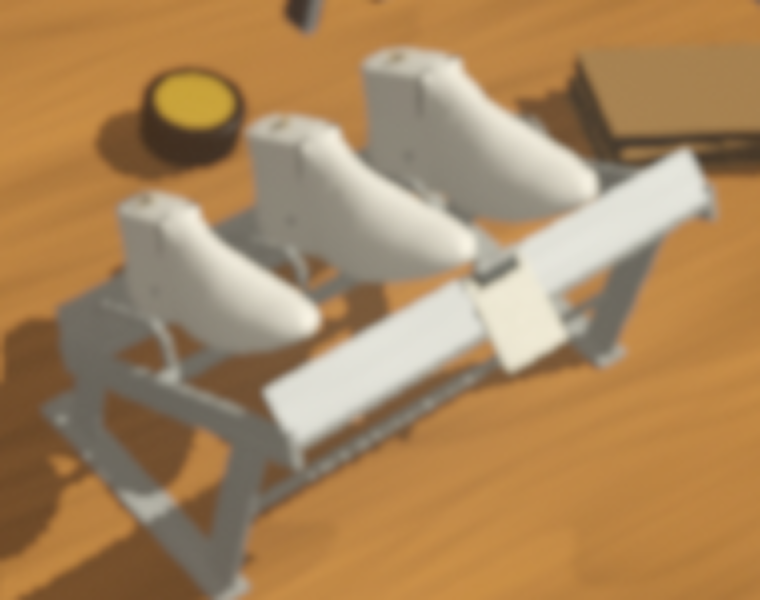

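Run:
```python
from h import *
import pickle;w=pickle.load(open('w12.pkl','rb'));s=arm.camera_model('scene')
c3=lambda x,y:(335+x/4,165+y/4)
y=np.radians(6);ex=np.array([np.cos(y)*.866,np.sin(y)*.866,.5]);ey=np.array([-np.sin(y),np.cos(y),0]);ez=np.cross(ex,ey)
o=np.array([.5266,.168,.075])
for n,a,b in [('hole',(326,197),(283,125)),('holeBig',(483,196),(397,58)),('holeSm',(169,194),(147,203)),('toe',(332,402),(475,246)),('notchL',(350,247),(338,130)),('notchR',(303,247),(298,150))]:
    p,e=two(w,a,s,c3(*b));d=p-o;print(n,p,'gap',e,'deck',d@ex,d@ey,d@ez)
a=arm.read_state()
```

```text
hole [0.5136 0.1686 0.1637] gap 0.00328439650622535 deck 0.033248748042796844 0.001958414855676182 0.0832207275287847
holeBig [0.5001 0.2748 0.1689] gap 0.0011801088483806548 deck 0.03382651150537405 0.10895579965426204 0.08889581780773324
holeSm [0.5249 0.0551 0.1541] gap 0.00265464102607393 deck 0.027848313169514735 -0.11210571436909678 0.07528994908525623
toe [0.6728 0.1923 0.1813] gap 0.009322592316296665 deck 0.18127373315385825 0.008872954718218695 0.01802421148586945
notchL [0.5446 0.1886 0.1757] gap 0.0030858622839398187 deck 0.06766915433715878 0.018577957825186134 0.07718756429373753
notchR [0.5476 0.1553 0.1752] gap 0.0013367212877063157 deck 0.0670249167978339 -0.014810365972750733 0.07703953146457095
```

The last is seated and the neighbours haven't moved. Handing in.

Run:
```python
from station import arm
print(arm.job_done(), arm.read_state()['clock'])
```

```text
the job is handed in; nothing more can be done
the job is handed in; nothing more can be done
```

The loose last is in the middle bay, under the ticket, and I handed the job in at about 14.5 s. `job_done` gives no verdict.

**What I did:** I gripped the last by its comb and carried it over the rack. The tool only points straight down, so I tilted the last by pressing its ball onto the upper rail until it pivoted in the pads to match the slope. On the first press the arm was pushed about 10 mm back and the heel ended up over the stop bar. I lifted slightly, moved up-slope, then came down and back together. Once both rails carried the last I unloaded it, opened the gripper and backed straight up. The last did not visibly move when released.

**Last checks, from the wrist and scene views together:**

| Check | Result |
|---|---|
| Heel from the stop bar | about -1 to +2 mm (allowed -8 to +12) |
| Sideways from the bay's middle line | about 2 mm at the comb, 9 mm at the toe |
| Height | about 2 mm under nominal, the same as on both neighbours, so it looks seated |
| Neighbouring lasts | same place as at the start to within 1 mm |
| Tin | same pixel position as at the start |
| Hammer | not measured again, but the arm never came near it |

**Less certain:** the two views of the toe missed each other by 9 mm, so the toe figure is rough. I did not measure the final tilt directly. It rests on the height check and on the arm stopping firmly at rail contact. The highest wrist force I read was about 64 N, during the first press.

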